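Hold the setting square in the jig's corner while the fence is clamped

ROBOT

A 7-joint arm with a two-finger parallel gripper is mounted at the origin on a cart in front of the work surface, level with it; the furniture and walls round the work are solid. World frame = base frame: x ahead of the robot, y to its left, z up, the work surface at z = 0. Lengths are in m, angles in rad, forces in N, time in s.
With the tool pointing down it reaches from about 0.425 to 0.925 m from the base axis. Payload 6.8 kg.
Tool frame: the origin (TCP) lies at the very end of the fingers, on their centre line; the grasp point (between the pads) lies bot.grip_point_offset behind it (bot.grip_point_offset is the distance from the TCP to the grasp point, in m); z points along the fingers, y is the line along which they close (so a half turn about z gives the same grasp; the last joint's range is limited). The gripper opens to 85 mm and grips with 20 to 120 N. Pads are 22 mm wide; open, the fingers measure 114 mm over their backs; the gripper's body (76 mm by 85 mm) begins 54 mm behind the grasp point. The pads swing forward as they close: fully open they stand 13 mm farther back than shut.
Start: joints at [1.126, 0.477, 0.022, 1.555, -0.011, 1.109, -0.083], TCP at [0.223, -0.637, 0.231] pointing down, gripper open.
Joint ranges: [-2.96, 2.96], [-0.34, 2.1], [-1.41, 1.46], [0.24, 2.44], [-1.37, 4.51], [0.17, 1.92], [-2.96, 2.96]. Speed limits (rad/s): [2.39, 2.39, 3.14, 3.14, 3.14, 3.14, 3.14].

INTERFACE

Orientations are given as a unit quaternion [w, x, y, z].
In Python, from station import bot, imaging gives the robot as it stands. The module is installed in compiled form; this text tells all that it offers.
- The arm moves only by the tool carry_out, never from a script. Its argument "targets" is one flat list of numbers, 5 for each row, row after row: the closure in counts, from 0 (fully open) to 255 (shut), then the shift along the world's x, y, z in mm, then the turn about the world's z in degrees. A call has 1 to 20 rows; each row shifts and turns the commanded pose from where the row before left it; what a row does not reach is not made up. A row lasts 1/10 s, in which the tool goes at most 50 mm and 8.59 degrees, less where a joint would pass 70% of its speed; a pose out of reach is approached as far as the arm can. A call is refused whole if a number of a shift passes 50 or a number of a turn 8.59, either way. A call with a gripper value outside its range is refused whole. The fingers move at their own pace and stop on an object; "newtons" is the grip in N (left out, the last holds). Time passes only in rows, so rows that do not move let the fingers close. It gives the time, the measured TCP pose, the force, the opening and the grip force at its end, in the units of the state.
- bot.get_obs(): the state, without advancing time (a new reading comes with each control period).
- imaging.read_camera(name): name is "scene" or "top" or "wrist"; returns a dict with "frame" (480x640x3 uint8, red, green, blue), "fov_y" (degrees; the focal length in pixels is half the picture's height over the tangent of half this angle, whatever the lens; pixels are square), "cx", "cy" (the principal point, pixels), "pose" (4x4, takes a point from camera to world coordinates); the wrist camera has in their place "tool_from_camera" (4x4, takes a point from camera to tool coordinates, whose origin is the TCP and whose axes are the flange's). Camera axes: x right, y up, looking along -z (the intrinsics and any distortion apply to the point x, -y, -z); pixel columns grow to the right and rows downward; lengths in m; the calibration is good to about 2 mm. A picture is of the moment at which its call begins: read the wrist's pose just before it. There is no depth.
- bot.hand_in(): hands the job in; it is judged then, once.
The state is a dict: "t": time; "q": joint angles; "joint_vel": joint speeds; "joint_torque": joint torques, N m; "eef_pos": TCP position; "tool_rot": TCP orientation; "contact_force": force on the tool from outside, world axes, zero at the start; "torque": the same for the moment, N m; "gripper_width": opening from 0.0 (shut) to 1.0 (fully open); "grasp_force": force on a finger pad.
Only numpy, scipy, OpenCV 4.12 (cv2) and the standard library are available. Lean on these libraries where they do the work, as an engineer would, in place of code of your own. Each camera call takes 0.05 s, during which the arm holds its last target. There are 200 camera calls.

TASK

Help me square up the alignment jig: first put two of the four brass clamp nuts, no more, into the round steel dish so I have them to hand. Then pick up the steel setting square by its black handle, set it on the jig's plate and press it into the corner between the fixed steel back rail and the swivelling blue side fence until both of its outer faces sit flush and have pushed the fence square. Finish there, still gripping the square and pressing it lightly against rail and fence at once, without letting go, so that I can clamp the fence.

Things in the scene. Friction and masses are not known exactly. Their poses are not given: they have to be found in the camera images.
- jig: alignment jig, fixed on the worktop: bare aluminium plate 190 x 180 x 10 mm on rubber feet, its top 18 mm above the worktop. Origin: centre of the plate's underside; x points to the back rail, y to the side fence, z up. The rail's inner face is at x = +65 mm; the fence's inner face is at y = +45 mm when square
- corner (a point): inner corner of the jig on the plate's top, where the rail's face and the squared fence's face meet (x +65, y +45, z +18 mm in the jig's frame); axes as the jig's. With the square fully home, square_grip is at x -45, y -40, z +34 mm from here and its axes are parallel to these
- rail: fixed steel back rail of the jig (origin and axes are the jig's): 150 mm long along y (-85 to +65 mm), 16 mm thick, its top 20 mm above the plate
- fence: blue swivelling side fence: bar 110 mm long, 14 mm thick, its top 20 mm above the plate, with two clamp studs on its outer side. Origin: on its vertical pivot at mid-length, at x -5, y +52, z +18 mm in the jig's frame; x along the bar (parallel to the jig's x when square); inner face at y = -7 mm. At the start its front end (away from the rail) is swung in over the plate by 0.07 to 0.16 rad
- fence_face (a point): middle of the fence's inner face, 10 mm above the plate; axes as the fence's. The fence turns about its pivot against light friction and stays where it is left: 3 to 4 N at one end moves it, and a square pressed flat on it across the pivot turns it parallel
- square_grip (a point): centre of the upright black handle (50 mm along x, 18 mm wide along y, from 10 to 54 mm above the underside) of the loose steel setting square (280 to 460 g), an L lying flat on the 3 mm mat; this point is 34 mm above its underside. The +x face goes to the rail, the +y face to the fence. Grip across the 18 mm with the fingertips at least 20 mm above the underside
- square: the same square; origin on its underside below the handle's centre, axes as square_grip. Arms 12 mm thick, 16 mm high: the cross arm has its outer face at x = +45 mm (spans y -60 to +40 mm), the long arm at y = +40 mm (spans x -65 to +45 mm); between them a low brace
- dish: round steel parts dish, held to the worktop by its magnet (does not move): 106 mm across the rim, 92 mm at the foot, 20 mm high. Origin: centre of its underside
- dish_in (a point): centre of the dish's inner floor, 4 mm above the worktop; the floor is flat to about 42 mm from here, the rim is 16 mm above it
- nut0_mid (a point): centre (half-way up) of one of four identical knurled brass clamp nuts, upright cylinders 22 mm in diameter and 18 mm high (the top 3 mm is a collar of 16 mm); at the start it stands on the blue mat (top 3 mm above the worktop), at least 55 mm from the next, centre to centre
- nut0: that nut; origin: centre of its underside
- nut1_mid (a point): another such nut (2 of 4), its centre
- nut1: that nut; origin: centre of its underside
- nut2_mid (a point): another such nut (3 of 4), its centre
- nut2: that nut; origin: centre of its underside
- nut3_mid (a point): another such nut (4 of 4), its centre
- nut3: that nut; origin: centre of its underside

How it is judged:
By the outcome, as a careful person would: the job done as asked, in the order asked, and still so for the second after the job is handed in, while the arm keeps its last pose, push and grip.
It also fails if it takes over 59 s, if anything falls off the work surface, if the arm or the gripper's body presses on something with over 40 N, if the wrist force passes 120 N, or if a joint passes its speed limit or range.

## Working session

There is one attempt and no reset: what is moved stays moved. The work goes in short steps, Python scripts to look and compute and a tool call to move; the robot and the scene stay as the last step left them, time stands still between calls to the robot, and variables do not carry over. Pictures are saved under pics/ and viewed, at most 10 in all, crops included, and the job is handed in when it is done.

Besides the shell and the picture viewer there is one more tool, called after "Call:" by a JSON object that holds its "name" and its "arguments". carry_out: Moves the arm, as the interface text tells. Its arguments: {"type":"object","properties":{"targets":{"type":"array","items":{"type":"number"}},"newtons":{"type":"number"}},"required":["targets"]}

```bash
mkdir -p pics; cat > h.py <<'E'
import numpy as np, cv2
from station import bot, imaging
def K(c):
    f=240/np.tan(np.radians(c["fov_y"])/2); return f,c["cx"],c["cy"]
def save(name,fn):
    c=imaging.read_camera(name); cv2.imwrite(fn,c["frame"][:,:,::-1]); return c
E
python3 - <<'E'
from h import *
o=bot.get_obs(); print(o, bot.grip_point_offset)
for n in ("scene","top"):
    c=save(n,f"pics/{n}0.png"); print({k:v for k,v in c.items() if k!="frame"})
import pickle
E
```

```text
{'t': 0.0, 'q': array([ 1.12590853,  0.47777286,  0.0223449 ,  1.55645694, -0.01152719,
        1.1092783 , -0.08308017]), 'joint_vel': array([ 0.00015547,  0.00084889,  0.00059154,  0.00086176, -0.00039379,
        0.00046198,  0.00024731]), 'joint_torque': array([-6.35678080e-04, -5.96458375e+01,  1.60796173e+00, -2.81204921e+01,
        1.25232138e-02,  9.45267297e-03, -1.32331607e-05]), 'eef_pos': array([ 0.222855  , -0.63652767,  0.23034174]), 'tool_rot': array([-8.70242961e-04,  9.85852760e-01,  1.67611269e-01, -2.03774593e-04]), 'contact_force': array([-0.37680586,  0.24845925, -0.81317178]), 'torque': array([ 0.0217894 ,  0.04443118, -0.02797168]), 'grasp_force': 0.0, 'gripper_width': 0.9975730089011869} 0.0187
{'fov_y': 56.51457795049804, 'cx': 323.0878253305891, 'cy': 237.6947216110011, 'pose': array([[ 0.78039164,  0.41941604, -0.46376619,  0.15683117],
       [-0.62528756,  0.52096895, -0.58103943, -0.51582795],
       [-0.00208947,  0.74342554,  0.66881544,  0.6062886 ],
       [ 0.        ,  0.        ,  0.        ,  1.        ]])}
{'fov_y': 56.18098469645004, 'cx': 319.3166643926681, 'cy': 237.80130622827807, 'pose': array([[-0.02927076,  0.9974801 , -0.06462716,  0.48585998],
       [-0.99930145, -0.02769876,  0.02508771, -0.00396679],
       [ 0.0232344 ,  0.06531635,  0.99759407,  0.91324884],
       [ 0.        ,  0.        ,  0.        ,  1.        ]])}
```

View pics/top0.png

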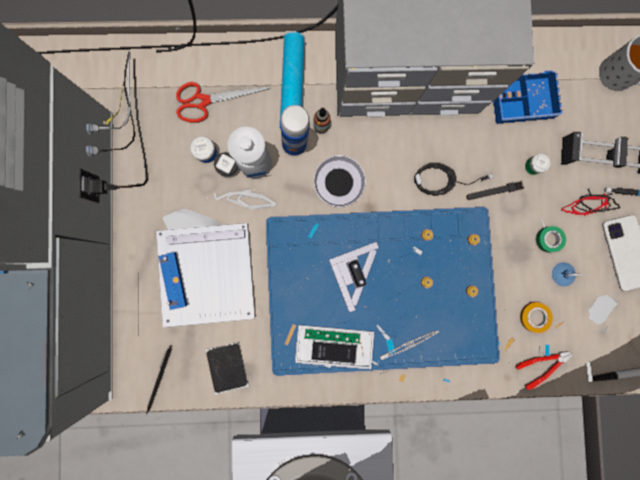

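View pics/scene0.png

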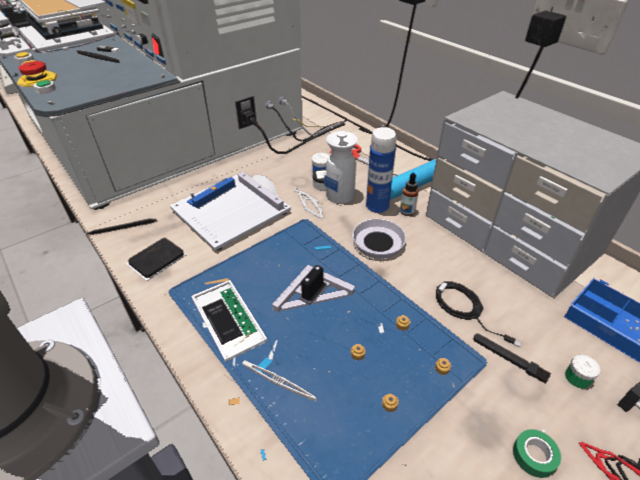

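The top view shows the jig at about (205,275), with its rail towards the top and the blue fence at left (172,280). The square's handle is near (357,272), the dish at (339,181), and the nuts at (428,235), (474,239), (427,283) and (472,291). In the scene view the nuts are near (403,321), (443,365), (358,351) and (390,401), and the dish is at (379,238).

```bash
cat >> h.py <<'E'
def ray(c,uv,T=None):
    f,cx,cy=K(c); T=c["pose"] if T is None else T
    d=T[:3,:3]@np.array([(uv[0]-cx)/f,-(uv[1]-cy)/f,-1]); return T[:3,3],d
def onz(c,uv,z,T=None):
    o,d=ray(c,uv,T); return o+d*(z-o[2])/d[2]
def tri(rays):
    A=np.zeros((3,3));b=np.zeros(3)
    for o,d in rays:
        d=d/np.linalg.norm(d);P=np.eye(3)-np.outer(d,d);A+=P;b+=P@o
    p=np.linalg.solve(A,b); return p,[np.linalg.norm(np.cross(p-o,d/np.linalg.norm(d))) for o,d in rays]
def proj(c,p,T=None):
    f,cx,cy=K(c);T=c["pose"] if T is None else T
    q=np.linalg.inv(T)@np.append(p,1); return cx-f*q[0]/q[2],cy+f*q[1]/q[2]
def wristT(o,c):
    from scipy.spatial.transform import Rotation as R
    T=np.eye(4);w=o["tool_rot"];T[:3,:3]=R.from_quat([w[1],w[2],w[3],w[0]]).as_matrix();T[:3,3]=o["eef_pos"]
    return T@c["tool_from_camera"]
E
python3 - <<'E'
from h import *
t=imaging.read_camera("top");s=imaging.read_camera("scene")
def blobs(c,box):
    h=cv2.cvtColor(c["frame"],cv2.COLOR_RGB2HSV);m=cv2.inRange(h,(10,90,60),(30,255,255))
    k=np.zeros_like(m);x0,y0,x1,y1=box;k[y0:y1,x0:x1]=m[y0:y1,x0:x1]
    n,l,st,ce=cv2.connectedComponentsWithStats(k); return [ce[i] for i in range(1,n) if st[i,4]>30]
bt=blobs(t,(400,220,490,310));bs=blobs(s,(330,300,470,420));print(np.round(bt,1),np.round(bs,1))
for a in bt:
    r=[tri([ray(t,a),ray(s,b)]) for b in bs];p=min(r,key=lambda q:q[1][0]);print(p)
print("dish",tri([ray(t,(339,181)),ray(s,(379,238))]))
print("jig ctr",onz(t,(205,275),.018),"handle",onz(t,(357,272),.05))
a=cv2.resize(t["frame"][220:320,315:395],None,fx=5,fy=5,interpolation=2)
b=cv2.resize(t["frame"][215:335,150:270],None,fx=4.17,fy=4.17,interpolation=2)[:500]
cv2.imwrite("pics/c1.png",np.hstack([a,b])[:,:800,::-1])
E
```

```text
[[426.8 234.5]
 [473.1 239.1]
 [426.3 281.9]
 [471.6 290.7]] [[402.4 322.7]
 [357.5 351.8]
 [442.4 366.1]
 [389.7 402.5]]
(array([ 0.54356903, -0.24357327,  0.00883554]), [np.float64(0.0019040901604392665), np.float64(0.0019040901604393844)])
(array([ 0.53182938, -0.33793696,  0.00850868]), [np.float64(0.0017237152370703436), np.float64(0.0017237152370703794)])
(array([ 0.44816065, -0.23863519,  0.00887241]), [np.float64(0.0016886810921411138), np.float64(0.0016886810921410466)])
(array([ 0.42775983, -0.32957533,  0.0086496 ]), [np.float64(0.0017425381019504755), np.float64(0.0017425381019504753)])
dish (array([ 0.65775511, -0.06919782,  0.01016243]), [np.float64(0.0013879674605201656), np.float64(0.0013879674605201627)])
jig ctr [0.47658788 0.20123718 0.018     ] handle [ 0.47405038 -0.09604189  0.05      ]
```

```bash
python3 -c "
import cv2;a=cv2.imread('pics/c1.png');print(a.shape);cv2.imwrite('pics/c2.png',a[:600,:800])"
```

```text
(500, 800, 3)
```

View pics/c2.png

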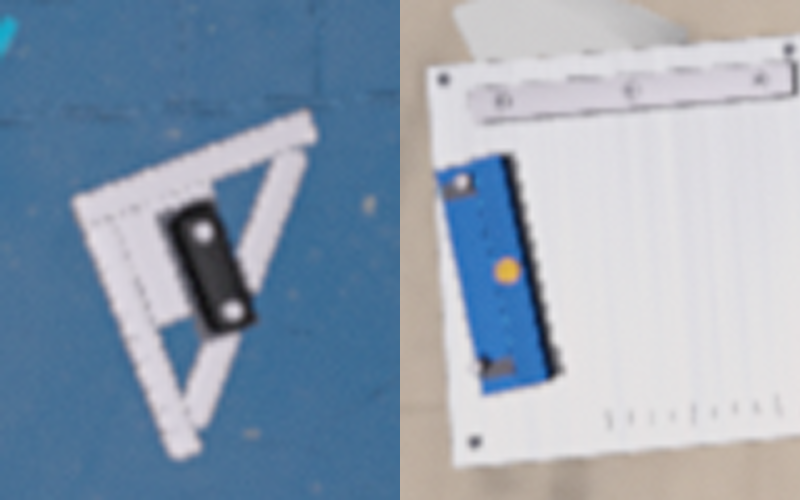

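Square yaw is about 19°, which matches the fingers' current closing direction. Jig yaw is about 3°. I'll go above the first nut.

Call:
{"name": "carry_out", "arguments": {"targets": [0, 23, 28, -7, 0, 0, 23, 28, -7, 0, 0, 23, 28, -7, 0, 0, 23, 28, -7, 0, 0, 23, 28, -7, 0, 0, 23, 28, -7, 0, 0, 23, 28, -7, 0, 0, 23, 28, -7, 0, 0, 23, 28, -7, 0, 0, 23, 28, -7, 0, 0, 23, 28, -7, 0, 0, 23, 28, -7, 0, 0, 23, 28, -7, 0, 0, 23, 28, -7, 0, 0, 0, 0, 0, 0, 0, 0, 0, 0, 0], "newtons": 40}}

```text
t: 1.8
eef_pos: [0.5453, -0.2442, 0.1329]
tool_rot: [-0.0, 0.986, 0.169, -0.0]
contact_force: [-1.0, -0.3, 0.6]
gripper_width: 0.999
grasp_force: 0.0
```

```bash
python3 - <<'E'
from h import *
o=bot.get_obs();c=save("wrist","pics/w1.png");T=wristT(o,c);print(o["eef_pos"],o["t"],c["tool_from_camera"].round(3),K(c))
h=cv2.cvtColor(c["frame"],cv2.COLOR_RGB2HSV);m=cv2.inRange(h,(10,90,60),(30,255,255))
n,l,st,ce=cv2.connectedComponentsWithStats(m)
for i in range(1,n):
    if st[i,4]>100: print(ce[i].round(1),st[i],onz(c,ce[i],.012,T).round(4))
E
```

```text
[ 0.54529387 -0.24416043  0.13291009] 1.8 [[ 0.     0.954  0.3    0.077]
 [ 1.    -0.    -0.001  0.   ]
 [-0.001  0.3   -0.954 -0.143]
 [ 0.     0.     0.     1.   ]] (np.float64(330.98391865150836), 319.0102377436593, 243.77518374999875)
[318.1 238.4] [306 226  26  26 497] [ 0.5444 -0.2444  0.012 ]
[415.6 285.6] [403 273  27  27 533] [ 0.5323 -0.3385  0.012 ]
[278.3 330.5] [267 318  23  26 459] [ 0.45   -0.2393  0.012 ]
[362.4 376.5] [352 364  23  26 462] [ 0.4288 -0.3299  0.012 ]
```

View pics/w1.png

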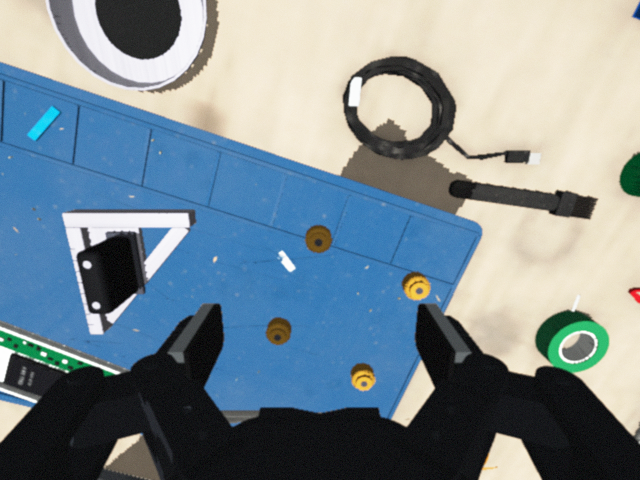

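Wrist view: the nut's at (318,238), consistent with the triangulation to about 1 mm. I'll descend and grip it.

Call:
{"name": "carry_out", "arguments": {"targets": [0, -1, 0, -35, 0, 0, 0, 0, -35, 0, 0, 0, 0, -30, 0, 0, 0, 0, -18, 0, 0, 0, 0, -10, 0, 0, 0, 0, 0, 0, 255, 0, 0, 0, 0, 255, 0, 0, 0, 0, 255, 0, 0, 0, 0, 255, 0, 0, 0, 0, 255, 0, 0, 0, 0, 255, 0, 0, 0, 0], "newtons": 40}}

```text
t: 3.05
eef_pos: [0.5445, -0.2452, 0.0061]
tool_rot: [0.0, 0.986, 0.168, 0.0]
contact_force: [-0.7, 0.8, 5.9]
gripper_width: 0.236
grasp_force: 38.9
```

```bash
python3 - <<'E'
from h import *
for n,b in (("top",(310,150,370,212)),("scene",(350,215,410,262))):
    c=imaging.read_camera(n);g=c["frame"].max(2);x0,y0,x1,y1=b
    m=np.zeros_like(g);m[y0:y1,x0:x1]=(g[y0:y1,x0:x1]<60)*255
    k,l,st,ce=cv2.connectedComponentsWithStats(m);i=1+np.argmax(st[1:,4]);print(n,ce[i],st[i],onz(c,ce[i],.004))
E
```

```text
top [338.57407407 182.05925926] [326 170  26  26 540] [ 0.65789133 -0.06956696  0.004     ]
scene [386.18910741 245.61119516] [365 233  45  29 661] [ 0.6570051  -0.08907403  0.004     ]
```

Call:
{"name": "carry_out", "arguments": {"targets": [255, 0, 0, 20, 0, 255, 0, 0, 35, 0, 255, 0, 0, 35, 0, 255, 0, 0, 0, 0]}}

```text
t: 3.55
eef_pos: [0.5473, -0.2463, 0.1002]
tool_rot: [0.002, 0.986, 0.168, 0.004]
contact_force: [1.4, -0.1, -0.2]
gripper_width: 0.233
grasp_force: 39.2
```

Call:
{"name": "carry_out", "arguments": {"targets": [255, 20, 28, 0, 0, 255, 30, 42, 0, 0, 255, 30, 42, 0, 0, 255, 27, 40, -5, 0, 255, 20, 28, -10, 0, 255, 0, 0, -30, 0, 255, 0, 0, -28, 0, 255, 0, 0, -14, 0, 255, 0, 0, 0, 0, 255, 0, 0, 0, 0, 145, 0, 0, 0, 0, 145, 0, 0, 0, 0, 145, 0, 0, 0, 0]}}

```text
t: 4.85
eef_pos: [0.6695, -0.0679, 0.0089]
tool_rot: [0.0, 0.986, 0.167, 0.0]
contact_force: [0.3, -0.7, -0.3]
gripper_width: 0.431
grasp_force: 0.0
```

Call:
{"name": "carry_out", "arguments": {"targets": [145, 0, 0, 30, 0, 145, 0, 0, 50, 0, 0, -20, -16, 20, 0, 0, -40, -31, 0, 0, 0, -40, -31, 0, 0, 0, -40, -31, 0, 0, 0, -40, -31, 0, 0, 0, -40, -31, 0, 0, 0, 0, 0, 0, 0, 0, 0, 0, 0, 0]}}

```text
t: 5.85
eef_pos: [0.451, -0.238, 0.1089]
tool_rot: [0.0, 0.986, 0.166, 0.0]
contact_force: [0.2, -0.1, 1.0]
gripper_width: 0.999
grasp_force: 0.0
```

```bash
python3 - <<'E'
from h import *
o=bot.get_obs();c=save("wrist","pics/w2.png");T=wristT(o,c);print(o["eef_pos"],o["t"])
h=cv2.cvtColor(c["frame"],cv2.COLOR_RGB2HSV);m=cv2.inRange(h,(10,90,60),(30,255,255))
n,l,st,ce=cv2.connectedComponentsWithStats(m)
for i in range(1,n):
    if st[i,4]>100: print(ce[i].round(1),st[i],onz(c,ce[i],.012,T).round(4))
t=imaging.read_camera("top");s=imaging.read_camera("scene")
a=cv2.resize(t["frame"][145:325,290:490],(600,540),interpolation=2);cv2.imwrite("pics/t2.png",a[:,:,::-1])
E
```

```text
[ 0.45099599 -0.23795838  0.1088777 ] 5.85
[486.4 188.6] [469 174  36  32 831] [ 0.5322 -0.3384  0.012 ]
[318.8 248.8] [305 235  29  29 602] [ 0.4495 -0.2392  0.012 ]
[413.5 304.8] [403 292  27  30 459] [ 0.4295 -0.3267  0.012 ]
[523.8 370.5] [509 367  27   9 156] [ 0.4029 -0.4425  0.012 ]
```

Call:
{"name": "carry_out", "arguments": {"targets": [0, -1.5, -1, -35, 0, 0, 0, 0, -38, 0, 0, 0, 0, -20, 0, 0, 0, 0, -10, 0, 0, 0, 0, 0, 0, 255, 0, 0, 0, 0, 255, 0, 0, 0, 0, 255, 0, 0, 0, 0, 255, 0, 0, 0, 0, 255, 0, 0, 0, 0, 255, 0, 0, 0, 0]}}

```text
t: 7.1
eef_pos: [0.4505, -0.2381, 0.0061]
tool_rot: [0.0, 0.986, 0.167, 0.0]
contact_force: [-1.6, 1.5, 6.0]
gripper_width: 0.231
grasp_force: 38.8
```

Call:
{"name": "carry_out", "arguments": {"targets": [255, 0, 0, 25, 0, 255, 0, 0, 45, 0, 255, 14, 12, 25, 0, 255, 30, 25, 0, 0, 255, 38, 32, 0, 0, 255, 38, 32, 0, 0, 255, 38, 32, 0, 0, 255, 24, 20, 0, 0, 255, 11, 10, -10, 0, 255, 0, 0, -30, 0, 255, 0, 0, -35, 0, 255, 0, 0, -17, 0, 255, 0, 0, 0, 0, 255, 0, 0, 0, 0, 145, 0, 0, 0, 0, 145, 0, 0, 0, 0, 145, 0, 0, 0, 0]}}

```text
t: 8.8
eef_pos: [0.6433, -0.075, 0.0088]
tool_rot: [0.0, 0.986, 0.168, 0.0]
contact_force: [-0.2, -0.9, -0.7]
gripper_width: 0.435
grasp_force: 0.0
```

Call:
{"name": "carry_out", "arguments": {"targets": [145, 0, 0, 30, 0, 145, 0, 0, 50, 0, 145, -20, -3, 40, 0, 0, -40, -5, 40, 0, 0, -40, -5, 10, 0, 0, -40, -5, 0, 0, 0, -30, -4, 0, 0, 0, 0, 0, 0, 0, 0, 0, 0, 0, 0]}}

```text
t: 9.7
eef_pos: [0.4781, -0.0964, 0.1742]
tool_rot: [0.0, 0.986, 0.167, 0.001]
contact_force: [0.3, -0.4, -0.1]
gripper_width: 1.0
grasp_force: 0.0
```

```bash
python3 - <<'E'
from h import *
import pickle
o=bot.get_obs();c=save("wrist","pics/w3.png");pickle.dump((o,c),open("w3.pkl","wb"));print(o["eef_pos"],o["t"])
t=imaging.read_camera("top")
a=cv2.resize(t["frame"][145:215,300:380],None,fx=3,fy=3)
f=c["frame"].copy();f[:210,:240]=a;cv2.imwrite("pics/w3m.png",f[:,:,::-1])
E
```

```text
[ 0.47806591 -0.09642511  0.174211  ] 9.7
```

View pics/w3m.png

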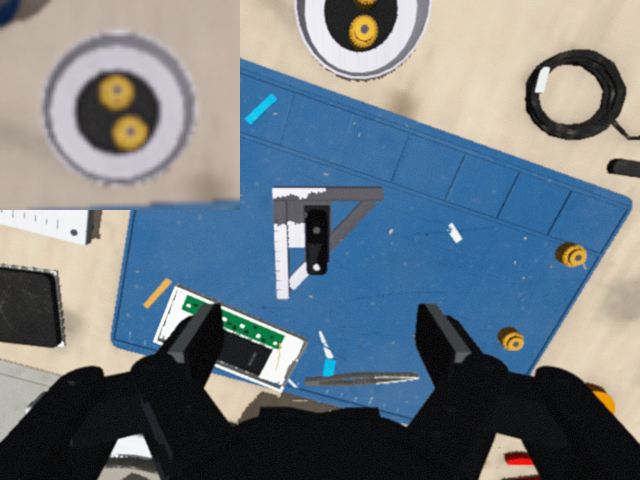

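Both nuts stand in the dish. The square is lined up with the gripper: handle screws at (317,230) and (316,268), outer corner at (273,187), cross-arm end at (383,187).

```bash
python3 - <<'E'
from h import *
import pickle
o,c=pickle.load(open("w3.pkl","rb"));T=wristT(o,c)
t=imaging.read_camera("top")
A,B=[onz(c,p,.057,T) for p in ((317,230),(316,268))];print(A,B,(A+B)/2,"yaw",np.degrees(np.arctan2(*(A-B)[[1,0]])))
print([onz(t,p,.057)[:2] for p in ((355.4,266.2),(361.4,282))])
print([tri([ray(c,p,T),ray(t,q)]) for p,q in (((317,230),(355.4,266.2)),((316,268),(361.4,282)))])
C,D,E=[onz(c,p,.019,T) for p in ((273,187),(383,187),(277,298))]
print(C,D,E,np.degrees(np.arctan2(*(D-C)[[1,0]]))+90,np.degrees(np.arctan2(*(C-E)[[1,0]])))
for y in (19,20):
  y=np.radians(y);R=np.array([[np.cos(y),-np.sin(y)],[np.sin(y),np.cos(y)]]);print("ctr from corner",C[:2]-R@[.045,.04])
# top image line fits of jig: saved from first views
u=lambda x,y:(150+(x-400)/4.17,215+y/4.17)
for n,p,z in (("TL",(430,67),.018),("BL",(455,465),.018),("railL",(478,122),.03),("railR",(795,95),.03),("fF",(553,380),.038),("fB",(512,155),.038),("piv",(508,271),.038)):
    print(n,onz(t,u(*p),z).round(4))
w=o["tool_rot"];print("tool yaw",np.degrees(2*np.arctan2(w[2],w[1])))
E
```

```text
[ 0.48495612 -0.09316699  0.057     ] [ 0.45343502 -0.10324867  0.057     ] [ 0.46919557 -0.09820783  0.057     ] yaw 17.736308430076594
[array([ 0.48524465, -0.09262557]), array([ 0.45495638, -0.10301441])]
[(array([ 0.48522433, -0.09280769,  0.05794566]), [np.float64(0.0002793449339051304), np.float64(0.0002793449339051472)]), (array([ 0.45512012, -0.10259555,  0.06148753]), [np.float64(9.960240683274273e-05), np.float64(9.960240683270976e-05)])]
[ 0.49989945 -0.04613622  0.019     ] [ 0.53240744 -0.13905946  0.019     ] [ 0.39622284 -0.08183204  0.019     ] 19.28172783393792 18.998570106616356
ctr from corner [ 0.47037384 -0.09860753]
ctr from corner [ 0.47129409 -0.09911483]
TL [0.5661 0.2943 0.018 ]
BL [0.3786 0.2838 0.018 ]
railL [0.5386 0.2681 0.03  ]
railR [0.5472 0.1201 0.03  ]
fF [0.4183 0.2323 0.038 ]
fB [0.5224 0.2502 0.038 ]
piv [0.4689 0.2525 0.038 ]
tool yaw 19.274902678413774
```

Call:
{"name": "carry_out", "arguments": {"targets": [0, -8, -1.5, -30, 0, 0, 0, 0, -45, 0, 0, 0, 0, -40, 0, 0, 0, 0, -23, 0, 0, 0, 0, -10, 0, 0, 0, 0, 0, 0, 255, 0, 0, 0, 0, 255, 0, 0, 0, 0, 255, 0, 0, 0, 0, 255, 0, 0, 0, 0, 255, 0, 0, 0, 0, 255, 0, 0, 0, 0, 255, 0, 0, 0, 0], "newtons": 80}}

```text
t: 11.15
eef_pos: [0.4704, -0.0979, 0.0263]
tool_rot: [0.0, 0.986, 0.168, 0.001]
contact_force: [-0.6, 0.1, 6.7]
gripper_width: 0.199
grasp_force: 78.6
```

Call:
{"name": "carry_out", "arguments": {"targets": [255, 0, 0, 20, 0, 255, 0, 0, 40, 0, 255, 1.5, 20, 20, -1, 255, 2, 30, 0, -2, 255, 2, 36, 0, -2, 255, 2, 36, 0, -2, 255, 2, 36, 0, -2, 255, 2, 36, 0, -2, 255, 2, 36, 0, -2, 255, 2, 30, 0, -2, 255, 2, 28, 0, -1, 255, 0, 0, 0, 0, 255, 0, 0, 0, 0]}}

```text
t: 12.45
eef_pos: [0.4867, 0.1905, 0.1052]
tool_rot: [0.0, 1.0, 0.03, -0.001]
contact_force: [0.5, 0.1, -2.8]
gripper_width: 0.195
grasp_force: 79.0
```

```bash
python3 - <<'E'
from h import *
import pickle
o=bot.get_obs();c=save("wrist","pics/w4.png");pickle.dump((o,c),open("w4.pkl","wb"));w=o["tool_rot"];print(o["eef_pos"],o["t"],o["contact_force"],o["torque"],"yaw",np.degrees(2*np.arctan2(w[2],w[1])))
E
```

```text
[0.48666241 0.19054965 0.10515183] 12.45 [ 0.49061703  0.1423602  -2.77149684] [-0.05138544  0.04150512 -0.02922776] yaw 3.404576589924589
```

View pics/w4.png

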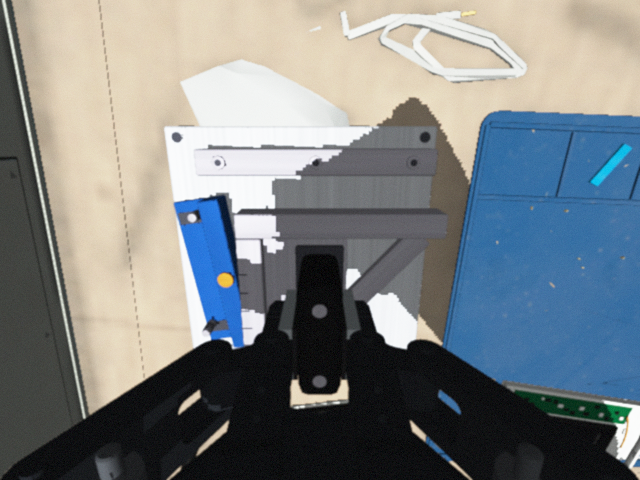

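Wrist view: the square's cross arm (row 209) is parallel to the rail (row 175), and its corner at (234,210) is clear of the fence edge (224,197)–(243,345). I'll lower it.

Call:
{"name": "carry_out", "arguments": {"targets": [255, 0, 0, -25, 0, 255, 0, 0, -22, 0, 255, 0, 0, -10, 0, 255, 0, 0, -4, 0, 255, 0, 0, -1.5, 0, 255, 0, 0, -1.5, 0, 255, 0, 0, 0, 0, 255, 0, 0, 0, 0]}}

```text
t: 13.3
eef_pos: [0.4878, 0.1904, 0.0421]
tool_rot: [-0.0, 1.0, 0.029, 0.001]
contact_force: [-0.8, -0.4, -3.5]
gripper_width: 0.202
grasp_force: 78.8
```

Call:
{"name": "carry_out", "arguments": {"targets": [255, 0, 0, -0.7, 0, 255, 0, 0, -0.7, 0, 255, 0, 0, 0, 0, 255, 0, 0, 0, 0]}}

```text
t: 13.7
eef_pos: [0.4877, 0.1904, 0.0414]
tool_rot: [-0.0, 1.0, 0.029, 0.0]
contact_force: [-2.8, -0.9, 9.3]
gripper_width: 0.2
grasp_force: 80.9
```

Call:
{"name": "carry_out", "arguments": {"targets": [255, 3, 0.2, 0.4, 0, 255, 3, 0.2, 0, 0, 255, 2, 0.1, 0, 0, 255, 0, 0, 0, 0, 255, 0, 0, 0, 0]}}

```text
t: 14.2
eef_pos: [0.4954, 0.1912, 0.0414]
tool_rot: [-0.0, 1.0, 0.029, 0.0]
contact_force: [-3.7, -1.1, 6.8]
gripper_width: 0.2
grasp_force: 80.5
```

Call:
{"name": "carry_out", "arguments": {"targets": [255, 0.7, 0, 0, 0, 255, 0.7, 0, 0, 0, 255, 0.6, 0, 0, 0, 255, 0, 0, 0, 0, 255, 0, 0, 0, 0]}}

```text
t: 14.7
eef_pos: [0.497, 0.1913, 0.0414]
tool_rot: [-0.0, 1.0, 0.029, -0.0]
contact_force: [-5.5, 0.4, 8.3]
gripper_width: 0.195
grasp_force: 80.8
```

Call:
{"name": "carry_out", "arguments": {"targets": [255, 0.5, 0, 0, 0, 255, 0.5, 0, 0, 0, 255, 0, 0, 0, 0, 255, 0, 0, 0, 0]}}

```text
t: 15.1
eef_pos: [0.498, 0.1914, 0.0414]
tool_rot: [-0.0, 1.0, 0.029, -0.0]
contact_force: [-5.5, -0.3, 8.8]
gripper_width: 0.198
grasp_force: 80.7
```

Call:
{"name": "carry_out", "arguments": {"targets": [255, 0.5, 0, 0.2, 0, 255, 0.5, 0, 0, 0, 255, 0, 0, 0, 0, 255, 0, 0, 0, 0]}}

```text
t: 15.5
eef_pos: [0.4981, 0.1913, 0.0414]
tool_rot: [0.0, 1.0, 0.029, -0.001]
contact_force: [-7.2, 0.5, 9.9]
gripper_width: 0.196
grasp_force: 80.8
```

Call:
{"name": "carry_out", "arguments": {"targets": [255, -0.1, 2, 0, 0, 255, -0.1, 2, 0, 0, 255, -0.1, 2, 0, 0, 255, -0.1, 1, 0, 0, 255, 0, 0, 0, 0, 255, 0, 0, 0, 0]}}

```text
t: 16.1
eef_pos: [0.4978, 0.1931, 0.0415]
tool_rot: [0.003, 1.0, 0.027, -0.002]
contact_force: [-8.0, -12.6, 17.7]
gripper_width: 0.197
grasp_force: 82.2
```

Call:
{"name": "carry_out", "arguments": {"targets": [255, 0, 1, 0, 0, 255, -0.1, 1, 0, 0, 255, 0, 1, 0, 0, 255, -0.1, 1, 0, 0, 255, 0, 0, 0, 0, 255, 0, 0, 0, 0]}}

```text
t: 16.7
eef_pos: [0.4976, 0.1967, 0.0415]
tool_rot: [0.003, 1.0, 0.027, -0.002]
contact_force: [-8.8, -13.4, 17.8]
gripper_width: 0.197
grasp_force: 82.3
```

```bash
python3 - <<'E'
from h import *
o=bot.get_obs();w=o["tool_rot"];print(o["eef_pos"],o["contact_force"],o["torque"],"yaw",np.degrees(2*np.arctan2(w[2],w[1])))
E
```

```text
[0.49762345 0.19674855 0.04150402] [ -8.78386188 -13.38129522  17.83696652] [-2.53894143  1.4444056  -0.05464667] yaw 3.09406155039459
```

Call:
{"name": "carry_out", "arguments": {"targets": [255, 0, 0, 0.5, 0, 255, 0, 0, 0.5, 0, 255, 0, 0, 0, 0, 255, 0, 0, 0, 0]}}

```text
t: 17.1
eef_pos: [0.4976, 0.1998, 0.0415]
tool_rot: [0.001, 1.0, 0.028, -0.001]
contact_force: [-4.7, -5.5, 4.1]
gripper_width: 0.199
grasp_force: 80.0
```

```bash
python3 - <<'E'
from h import *
s=imaging.read_camera("scene");t=imaging.read_camera("top")
o=bot.get_obs();c=imaging.read_camera("wrist")
a=cv2.resize(s["frame"][140:260,160:300],(420,360),interpolation=2)
b=cv2.resize(c["frame"][60:420,130:480],(350,360))
d=cv2.resize(t["frame"][210:335,150:260],(264,300)); 
im=np.zeros((360,770,3),np.uint8);im[:,:420]=a;im[:,420:]=b
cv2.imwrite("pics/m5.png",im[:,:,::-1]);print(o["torque"])
E
```

```text
[-0.96358056  0.86594252 -0.00471976]
```

View pics/m5.png

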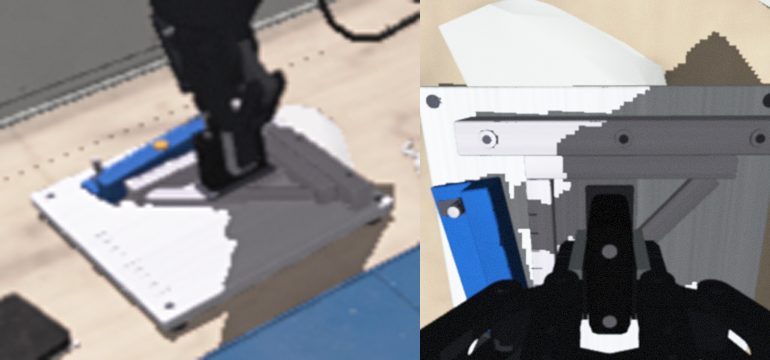

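Left scene crop: the square is flat on the plate, against the rail, and about to meet the fence's front end. Right wrist crop: the cross arm is flush with the rail. The earlier drag was only downforce friction, so I'll carry on in y.

Call:
{"name": "carry_out", "arguments": {"targets": [255, 0, 0.8, 0, 0, 255, 0, 0.8, 0, 0, 255, -0.1, 0.8, 0, 0, 255, 0, 0.8, 0, 0, 255, -0.1, 0.8, 0, 0, 255, 0, 0, 0, 0, 255, 0, 0, 0, 0]}}

```text
t: 17.95
eef_pos: [0.4974, 0.2029, 0.0416]
tool_rot: [0.002, 1.0, 0.028, -0.002]
contact_force: [-3.7, -7.1, 6.3]
gripper_width: 0.197
grasp_force: 80.3
```

```bash
python3 - <<'E'
from h import *
o=bot.get_obs();w=o["tool_rot"];print(o["torque"],"yaw",np.degrees(2*np.arctan2(w[2],w[1])))
E
```

```text
[-1.44101777  0.89903069  0.06410308] yaw 3.224886005983146
```

Call:
{"name": "carry_out", "arguments": {"targets": [255, 0, 0.7, 0.2, 0, 255, 0, 0.7, 0, 0, 255, 0, 0.7, 0, 0, 255, 0, 0.5, 0, 0, 255, 0, 0, 0, 0, 255, 0, 0, 0, 0]}}

```text
t: 18.55
eef_pos: [0.4974, 0.2041, 0.0417]
tool_rot: [0.003, 1.0, 0.028, -0.002]
contact_force: [-4.4, -9.6, 6.6]
gripper_width: 0.2
grasp_force: 80.5
```

Call:
{"name": "carry_out", "arguments": {"targets": [255, 0, 0.5, 0, 0, 255, 0, 0.5, 0, 0, 255, 0, 0, 0, 0, 255, 0, 0, 0, 0]}}

```text
t: 18.95
eef_pos: [0.4973, 0.2049, 0.0416]
tool_rot: [0.003, 1.0, 0.028, -0.002]
contact_force: [-5.5, -10.6, 7.6]
gripper_width: 0.197
grasp_force: 80.6
```

```bash
python3 - <<'E'
from h import *
o=bot.get_obs();w=o["tool_rot"];print(o["eef_pos"],o["contact_force"],o["torque"],"yaw",np.degrees(2*np.arctan2(w[2],w[1])))
E
```

```text
[0.4972805  0.20494003 0.04164761] [ -5.49336619 -10.64823652   7.58054346] [-2.19340704  0.90316233  0.21111725] yaw 3.1950243959719207
```

Call:
{"name": "carry_out", "arguments": {"targets": [255, 0, 0.5, 0, 0, 255, 0, 0.5, 0, 0, 255, 0, 0, 0, 0, 255, 0, 0, 0, 0]}}

```text
t: 19.35
eef_pos: [0.4973, 0.2059, 0.0417]
tool_rot: [0.003, 1.0, 0.028, -0.002]
contact_force: [-4.7, -10.6, 8.4]
gripper_width: 0.201
grasp_force: 80.7
```

Call:
{"name": "carry_out", "arguments": {"targets": [255, 0, 0.5, 0, 0, 255, 0, 0.5, 0, 0, 255, 0, 0, 0, 0, 255, 0, 0, 0, 0]}}

```text
t: 19.75
eef_pos: [0.4972, 0.2068, 0.0417]
tool_rot: [0.003, 1.0, 0.028, -0.002]
contact_force: [-5.2, -11.5, 8.0]
gripper_width: 0.199
grasp_force: 80.7
```

```bash
python3 - <<'E'
from h import *
o=bot.get_obs();w=o["tool_rot"];print(o["eef_pos"],o["contact_force"],o["torque"],"yaw",np.degrees(2*np.arctan2(w[2],w[1])))
E
```

```text
[0.49717342 0.20681674 0.04167586] [ -5.17334791 -11.46422691   8.0296427 ] [-2.25673667  0.84177449  0.24645058] yaw 3.194694633808727
```

Still following the command, so the fence isn't square yet. Continuing in small steps.

Call:
{"name": "carry_out", "arguments": {"targets": [255, 0, 0.5, 0, 0, 255, 0, 0.5, 0, 0, 255, 0, 0, 0, 0, 255, 0, 0, 0, 0]}}

```text
t: 20.15
eef_pos: [0.4971, 0.2077, 0.0417]
tool_rot: [0.003, 1.0, 0.028, -0.002]
contact_force: [-5.0, -11.9, 9.0]
gripper_width: 0.199
grasp_force: 80.8
```

Call:
{"name": "carry_out", "arguments": {"targets": [255, 0, 0.5, 0, 0, 255, 0, 0.5, 0, 0, 255, 0, 0, 0, 0, 255, 0, 0, 0, 0]}}

```text
t: 20.55
eef_pos: [0.4971, 0.2085, 0.0417]
tool_rot: [0.003, 1.0, 0.028, -0.002]
contact_force: [-6.3, -11.0, 9.5]
gripper_width: 0.196
grasp_force: 80.9
```

```bash
python3 - <<'E'
from h import *
o=bot.get_obs();w=o["tool_rot"];print(o["eef_pos"],o["contact_force"],o["torque"],"yaw",np.degrees(2*np.arctan2(w[2],w[1])))
s=imaging.read_camera("scene");t=imaging.read_camera("top");c=imaging.read_camera("wrist")
im=np.zeros((400,800,3),np.uint8);im[:,:400]=cv2.resize(s["frame"][150:240,170:260],(400,400),interpolation=2);im[:,400:]=cv2.resize(c["frame"][100:300,130:330],(400,400),interpolation=2)
cv2.imwrite("pics/m6.png",im[:,:,::-1])
E
```

```text
[0.49708625 0.2084933  0.04166841] [ -6.29050805 -10.99734458   9.46864374] [-2.48353414  0.99204428  0.23236049] yaw 3.1848320060746045
```

View pics/m6.png

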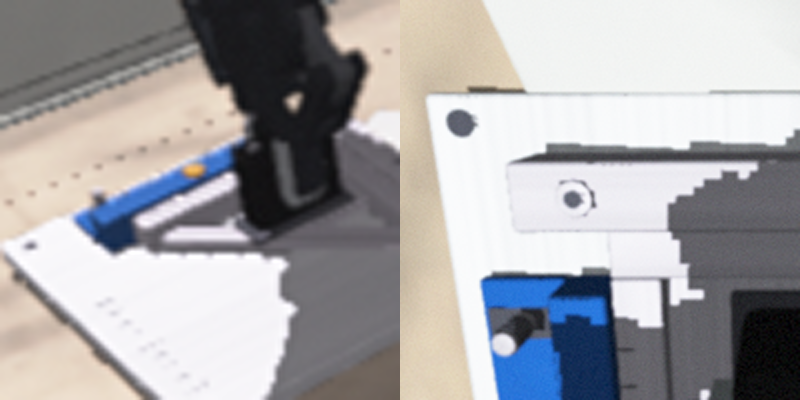

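Wrist crop: the fence's inner edge (x≈612) is now nearly against the long arm, and the cross arm is flush at row 232. A little more to go.

Call:
{"name": "carry_out", "arguments": {"targets": [255, 0, 0.5, 0, 0, 255, 0, 0.5, 0, 0, 255, 0, 0, 0, 0, 255, 0, 0, 0, 0]}}

```text
t: 21.1
eef_pos: [0.4971, 0.2086, 0.0417]
tool_rot: [0.004, 1.0, 0.028, -0.002]
contact_force: [-5.8, -13.4, 11.0]
gripper_width: 0.201
grasp_force: 81.1
```

Call:
{"name": "carry_out", "arguments": {"targets": [255, 0, 0.5, 0, 0, 255, 0, 0.5, 0, 0, 255, 0, 0, 0, 0, 255, 0, 0, 0, 0]}}

```text
t: 21.5
eef_pos: [0.4971, 0.2087, 0.0417]
tool_rot: [0.005, 1.0, 0.027, -0.003]
contact_force: [-6.5, -16.5, 12.6]
gripper_width: 0.195
grasp_force: 81.4
```

```bash
python3 - <<'E'
from h import *
o=bot.get_obs();w=o["tool_rot"];print(o["eef_pos"],o["contact_force"],o["torque"],"yaw",np.degrees(2*np.arctan2(w[2],w[1])))
E
```

```text
[0.49707899 0.20865497 0.04173072] [ -6.49776534 -16.45565536  12.60861076] [-3.33169504  1.04738569  0.41605491] yaw 3.1315583270226632
```

It hits a hard stop at y≈0.2087, so the square is home. The tool has rolled about 0.5° under the push, so I'll ease the y push, add some downforce and add a little rail push.

Call:
{"name": "carry_out", "arguments": {"targets": [255, 0.2, -0.5, -0.3, 0, 255, 0.3, -0.4, -0.3, 0, 255, 0, 0, 0, 0, 255, 0, 0, 0, 0, 255, 0, 0, 0, 0]}}

```text
t: 22.0
eef_pos: [0.4971, 0.2086, 0.0416]
tool_rot: [0.004, 1.0, 0.028, -0.003]
contact_force: [-9.6, -15.0, 18.1]
gripper_width: 0.202
grasp_force: 82.4
```

```bash
python3 - <<'E'
from h import *
from scipy.spatial.transform import Rotation as R
o=bot.get_obs();w=o["tool_rot"];r=R.from_quat([w[1],w[2],w[3],w[0]]);print(o["eef_pos"],o["contact_force"],o["torque"],"tool z",r.as_matrix()[:,2],"yaw",np.degrees(2*np.arctan2(w[2],w[1])))
E
```

```text
[0.49708667 0.2086075  0.04162621] [ -9.64938709 -14.99052634  18.13015027] [-2.97184476  1.68242461  0.30570778] tool z [-0.00522489 -0.00834796 -0.9999515 ] yaw 3.1546821867311543
```

Call:
{"name": "carry_out", "arguments": {"targets": [255, -0.3, -0.5, 0, 0, 255, -0.2, -0.5, 0, 0, 255, 0, 0, 0, 0, 255, 0, 0, 0, 0]}}

```text
t: 22.4
eef_pos: [0.4971, 0.2086, 0.0416]
tool_rot: [0.003, 1.0, 0.028, -0.002]
contact_force: [-7.0, -13.1, 14.8]
gripper_width: 0.199
grasp_force: 81.5
```

Call:
{"name": "carry_out", "arguments": {"targets": [255, 0, -0.5, 0, 0, 255, 0, -0.5, 0, 0, 255, 0, 0, 0, 0, 255, 0, 0, 0, 0]}}

```text
t: 22.8
eef_pos: [0.4971, 0.2085, 0.0416]
tool_rot: [0.003, 1.0, 0.028, -0.002]
contact_force: [-6.9, -10.3, 13.1]
gripper_width: 0.197
grasp_force: 81.3
```

```bash
python3 - <<'E'
from h import *
from scipy.spatial.transform import Rotation as R
o=bot.get_obs();w=o["tool_rot"];r=R.from_quat([w[1],w[2],w[3],w[0]]);print(o["eef_pos"],o["contact_force"],o["torque"],"tool z",r.as_matrix()[:,2],"yaw",np.degrees(2*np.arctan2(w[2],w[1])))
E
```

```text
[0.49711589 0.20854707 0.04156155] [ -6.87313976 -10.33484082  13.07222128] [-2.02412309  1.34328868  0.22767388] tool z [-0.0037129  -0.00566515 -0.99997706] yaw 3.2077021866842714
```

```bash
python3 - <<'E'
from h import *
c=imaging.read_camera("wrist");t=imaging.read_camera("top")
im=np.zeros((500,800,3),np.uint8);im[:,:500]=cv2.resize(c["frame"][130:330,130:330],(500,500),interpolation=2);im[:300,500:]=cv2.resize(t["frame"][215:315,150:250],(300,300),interpolation=2);im[300:,500:700]=cv2.resize(t["frame"][150:210,308:368],(200,200))
cv2.imwrite("pics/m7.png",im[:,:,::-1])
E
```

View pics/m7.png

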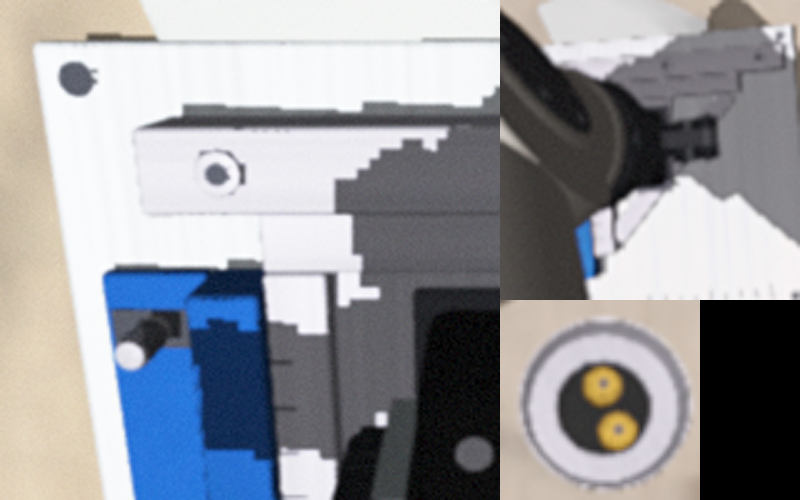

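The square's outer faces meet the rail (row 213) and the fence (x≈264–278) along their length with no visible gap, and two nuts sit in the dish. Handing in.

```bash
python3 -c "
from station import bot
o=bot.get_obs();print(o['t'],o['contact_force'],o['grasp_force']);print(bot.hand_in())"
```

```text
22.9 [ -7.48751261 -10.3148725   12.43298787] 81.25623822212219
the job is handed in; nothing more can be done
None
```

Job handed in at 22.9 s: two nuts are in the dish, and the square is home in the corner with the fence pushed square, still gripped and pressed at about 7 N towards the rail and 10 N towards the fence, with about 0.3° of tool tilt under that push.

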